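# Seat the mixing drum in its slotted stand

### The job

Lift the mixing drum off its low parking rest and lower its axle, level, into the two open slots of the mixer stand, then press it down past the two spring catches until both axle ends stand on the slot bottoms and both catches have sprung shut over them, finishing with a firm, steady push of 2 to 3 kg on the bottoms. Feel for the bottom: the slots are shimmed to a height you are not told, and more than about 5 kg of push damages the stand. Do not drop the drum, leave the other things on the bench where they are, and let go at the end.

Things in the scene. Friction and masses are not known exactly. Their poses are not given: they have to be found in the camera images.
- drum_mid (a point): centre of the mixing drum: metal cylinder 46 mm across, 68 mm long, 0.2 to 0.35 kg, on a 10 mm axle. The point lies on the axle, half-way along; y axis along the axle; drum rolled to any angle about it; both ends alike, either way round is right. At the start the axle is level, 50 mm above the bench, in the parking rest. Grasp it across its diameter from above, at its middle
- pin_a (a point): point on the drum's axle, 50 mm from the centre along its +y, where that pin is to lie in a slot
- pin_b (a point): point on the drum's axle, 50 mm from the centre along its -y, where that pin is to lie in a slot
- seat_left (a point): reference point fixed to the stand's base at its +y slot: centre of the axle when it lies on the slot bottom with the yoke at its LOWEST, 85 mm above the bench. The yoke is shimmed up by an unreported 0 to 10 mm, different each time, equal for both slots: true seat, mouths and catches lie that much higher than this point says. x across the slot, y along the axle, z up
- seat_right (a point): the same at the -y slot, 100 mm from seat_left. Each slot is vertical, open at the top, 12 mm wide with a hard flat bottom; its flared mouth is 28 mm wide 34 mm above the seated axle centre and narrows to 12 mm at 23 mm above it
- seat_mid (a point): half-way between seat_left and seat_right; the drum's centre comes to lie here, but 0 to 10 mm higher
- catch_left (a joint): opening (m) of the +y slot's spring catch: round white nose, 5 mm radius, jutting level into the slot from the stand's +x side, its centre 8.5 mm above the seated axle centre. 0 = sprung out. The axle pushes it back about 3.5 mm in passing; then it springs out above the axle, to under 1 mm
- catch_right (a joint): the same for the -y slot. Each catch takes about 3 to 8 N of downward push to pass (both together stay under 18 N); the drum's weight alone does not do it. From first touch on the noses the axle goes down about 16 mm to the slot bottom, where it stops hard: the force then climbs by tens of N per mm, so come down slowly, 10 mm/s or less
- stand: mixer stand (fixed): grey base plate 100 x 150 x 10 mm carrying a light-metal yoke with two upright cheeks, their middles 100 mm apart, each 8 mm thick, 92 mm clear between (3 mm play for the collars either way). Yoke does not move in use; its cross bar and post tops lie at least 40 mm under the seats. Origin on the bench under its middle, y along the axle line, x towards the catches
- drum: the drum as a whole; origin and axes as drum_mid. Either side of the drum a collar 18 mm in diameter runs out to 43 mm from the centre; bare axle pins with round ends run on from there to 62 mm
- vial: bystander: amber glass vial with black cap, 24 x 72 mm, standing; origin under its middle
- bottle_a: bystander: white screw-cap bottle, 54 x 109 mm; origin under its middle
- bottle_b: bystander: clear bottle with blue cap, 56 x 104 mm; origin under its middle
- beaker: bystander: glass beaker, 64 x 82 mm; origin under its middle
- battery: bystander: black battery pack on end, 50 x 32 x 138 mm; origin under its middle
- rest: low parking rest (fixed), a grey base 80 x 140 x 10 mm with two V saddles 52 mm either side of its middle that carry the pins; only the base lies under the drum. Origin under its middle on the bench, y along the axle
Things that resemble listed ones, but are neither listed nor needed, are in the scene too. What is shaped like the drum but green or yellow is not meant.

How it is judged (in metres and radians):
On the way, in this order (a step that is already met when the one before it is completed fails the run):
1. the drum is lifted off its rest in the fingers, its centre above 75 mm (height (world z) of drum_mid above 0.075 m and contact force between the fingers and drum above 0.5 N), for 0.1 s.
2. both axle ends lie in the slots, above or under the catches (horizontal distance between drum_mid and seat_mid below 0.006 m and angle between the y axis of drum and the y axis of stand, either way round below 0.08 rad and z of each of pin_a, pin_b in the frame of stand below 0.113 m), for 0.1 s.
3. the drum is pressed home: both pins under the shut catches, and more than 18 N on the stand (z of each of pin_a, pin_b in the frame of stand below 0.097 m and value of joint each of catch_left, catch_right below 0.0012 m and contact force between drum and stand above 18 N), for 0.1 s.
At the end, for the whole second after the job is handed in: The drum lies released and still in the stand: centre within 6 mm, seen from above, of the middle between the slots, axle within 0.05 rad of the stand's axle line, both pins on the slot bottoms (under 97 mm above the stand's foot), both catches sprung shut over them (under 1.2 mm open) (horizontal distance between drum_mid and seat_mid below 0.006 m and angle between the y axis of drum and the y axis of stand, either way round below 0.05 rad and z of each of pin_a, pin_b in the frame of stand below 0.097 m and value of joint each of catch_left, catch_right below 0.0012 m and linear speed of drum below 0.02 m/s); the robot touches nothing.
It fails at once if the stand is forced: more than 50 N between drum and stand (contact force between drum and stand above 50 N).
It fails at once if the stand is struck or pushed by the robot with more than 25 N (contact force between any of the fingers, the arm and stand above 25 N).
It fails at once if the drum is dropped: it moves faster than 0.3 m/s with no finger on it (linear speed of drum above 0.3 m/s and contact force between the fingers and drum below 0.05 N).
It fails at once if a bystander is moved more than 20 mm (distance of any of vial, bottle_a, bottle_b, beaker, battery from where it was at the start of the episode above 0.02 m).
It also fails if it takes over 48 s, if anything falls off the work surface, if the arm or the gripper's body presses on something with over 40 N, if the wrist force passes 120 N, or if a joint passes its speed limit or range.

### The arm

A 7-joint arm with a two-finger parallel gripper is mounted at the origin on a cart in front of the work surface, level with it; the furniture and walls round the work are solid. World frame = base frame: x ahead of the robot, y to its left, z up, the work surface at z = 0. Lengths are in m, angles in degrees, forces in N, time in s.
With the tool pointing down it reaches from about 0.425 to 0.95 m from the base axis. Payload 16.7 kg.
Tool frame: the origin (TCP) lies midway between the tips of the shut fingers; the grasp point (between the pads) lies r.grasp_offset behind it (r.grasp_offset is the distance from the TCP to the grasp point, in m); z points along the fingers, y is the direction in which the jaws open and shut (so a half turn about z gives the same grasp; the last joint's range is limited). The gripper opens to 94 mm and grips with 3 to 60 N. Pads are 16 mm wide; open, the fingers measure 119 mm over their backs; the gripper's body (75 mm by 177 mm) begins 78 mm behind the grasp point.
Start: joints at [-79.383, 24.414, 4.234, 92.017, -1.954, 63.644, -3.845], TCP at [0.222, 0.637, 0.205] pointing down, gripper open.
Joint ranges: [-163.25, 163.25], [-28.42, 122.38], [-70.27, 78.77], [12.13, 141.07], [-58.53, 238.53], [9.26, 117.41], [-156.51, 156.51]. Speed limits (degrees/s): [108.29, 108.29, 136.94, 136.94, 172.46, 172.46, 172.46].

### API

Orientations are given as a 3x3 rotation matrix whose columns are the frame's x, y, z axes.
In Python, from station import status, imaging, ticket, r gives the robot as it stands. The module is installed in compiled form; this text tells all that it offers.
- The arm moves only by the tool play_rows, never from a script. Its argument "moves" is text: rows parted by semicolons, each of 4 numbers parted by spaces: the shift along the world's x, y, z in m, then the turn about the world's z in degrees. A call has 1 to 5 rows; each row shifts and turns the commanded pose from where the row before left it; what a row does not reach is not made up. A row lasts 1/10 s, in which the tool goes at most 50 mm and 8.59 degrees, less where a joint would pass 70% of its speed; a pose out of reach is approached as far as the arm can. A call is refused whole if a number of a shift passes 0.05 or a number of a turn 8.59, either way. A call with a gripper value outside its range is refused whole. "jaw" is the finger opening in m, from 0 to 0.094, set as the call begins (left out, the last holds). The fingers move at their own pace and stop on an object; "force" is the grip in N (left out, the last holds). Time passes only in rows, so rows that do not move let the fingers close. It gives the time, the measured TCP pose, the force and the opening at its end, in the units of the state.
- status.get_obs(): the state, without advancing time (a new reading comes with each control period).
- imaging.read_camera(name): name is "scene" or "top" or "wrist"; returns the picture (400x640x3 uint8, red, green, blue); there is no depth.
- imaging.calibration(name): a dict with "intrinsics" (3x3 intrinsics, pixels), "k1" (the pictures are not rectified: a ray, as slopes to the right and down, at radius r is drawn at 1 + k1 r^2 times it, then the intrinsics apply), "eye" and "attitude" of the camera in the world; the wrist camera has in their place "tool_from_camera" (4x4, takes a point from camera to tool coordinates, whose origin is the TCP and whose axes are the flange's). Camera axes: x right, y up, looking along -z (the intrinsics and any distortion apply to the point x, -y, -z); pixel columns grow to the right and rows downward; lengths in m; the calibration is good to about 2 mm. A picture is of the moment at which its call begins: read the wrist's pose just before it. calibration takes no time and is no camera call.
- ticket.sign_off(): hands the job in, once; it reports no verdict.
The state is a dict: "time": time; "joint_pos": joint angles; "joint_velocities": joint speeds; "joint_torque": joint torques, N m; "tool_pos": TCP position; "tcp_rot": TCP orientation; "force": force on the tool from outside, world axes, zero at the start; "wrist_torque": the same for the moment, N m; "width": finger opening in m.
Only numpy, scipy, OpenCV 4.12 (cv2) and the standard library are available. Lean on these libraries where they do the work, as an engineer would, in place of code of your own. Each camera call takes 0.05 s, during which the arm holds its last target. There are 200 camera calls.

## Working session

There is one attempt and no reset: what is moved stays moved. The work goes in short steps, Python scripts to look and compute and a tool call to move; the robot and the scene stay as the last step left them, time stands still between calls to the robot, and variables do not carry over. Pictures are saved under pics/ and viewed, about 8 in all and at most 12, crops included, and the job is handed in when it is done.

Besides the shell and the picture viewer there is one more tool, called after "Request:" by a JSON object that holds its "name" and its "arguments". play_rows: Moves the arm, as the interface text tells. Its arguments: {"type":"object","properties":{"moves":{"type":"string"},"jaw":{"type":"number"},"force":{"type":"number"}},"required":["moves"]}

```bash
mkdir -p pics; python3 - <<'E'
from station import status, imaging, ticket, r
import cv2,numpy as np
o=status.get_obs()
print(o['time'],o['tool_pos'],o['tcp_rot'],o['force'],o['width'],r.grasp_offset)
for n in("scene","top","wrist"):
    im=imaging.read_camera(n); cv2.imwrite(f"pics/{n}0.png",im[:,:,::-1]); print(n,imaging.calibration(n))
E
```

```text
0.0 [0.2216786  0.63709697 0.20478536] [[-9.44474567e-01  3.28584366e-01 -3.26703634e-04]
 [ 3.28584513e-01  9.44473758e-01 -1.24002474e-03]
 [-9.88897326e-05 -1.27852158e-03 -9.99999178e-01]] [ 0.19245169 -0.13927711 -0.00212239] 0.09401134833741966 0.0188
scene {'intrinsics': array([[392.58271657,   0.        , 316.88354382],
       [  0.        , 392.58271657, 202.12867265],
       [  0.        ,   0.        ,   1.        ]]), 'k1': -0.018045543483344598, 'eye': array([-0.11701622, -0.36200643,  0.6834004 ]), 'attitude': array([[ 0.67132278,  0.43246078, -0.60191644],
       [-0.74085795,  0.36816779, -0.56176683],
       [-0.02133587,  0.82306145,  0.56755143]])}
top {'intrinsics': array([[381.59044347,   0.        , 320.71108588],
       [  0.        , 381.59044347, 196.31378343],
       [  0.        ,   0.        ,   1.        ]]), 'k1': -0.0023325655239061307, 'eye': array([0.34520269, 0.21860824, 1.06684154]), 'attitude': array([[-0.00168437,  0.98695724, -0.16097382],
       [-0.99992772, -0.00357855, -0.01147782],
       [-0.01190417,  0.16094285,  0.98689193]])}
wrist {'intrinsics': array([[307.14276211,   0.        , 321.54170614],
       [  0.        , 307.14276211, 195.59806798],
       [  0.        ,   0.        ,   1.        ]]), 'k1': -0.026783464398340864, 'tool_from_camera': array([[-5.92819886e-04,  9.73058329e-01,  2.30558317e-01,
         6.61445707e-02],
       [ 9.99999803e-01,  5.29666686e-04,  3.35807398e-04,
        -4.83025860e-05],
       [ 2.04641126e-04,  2.30558471e-01, -9.73058451e-01,
        -1.78270006e-01],
       [ 0.00000000e+00,  0.00000000e+00,  0.00000000e+00,
         1.00000000e+00]])}
```

View pics/top0.png

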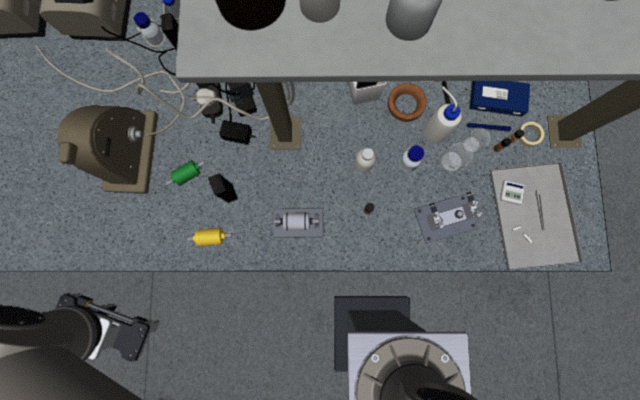

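View pics/scene0.png

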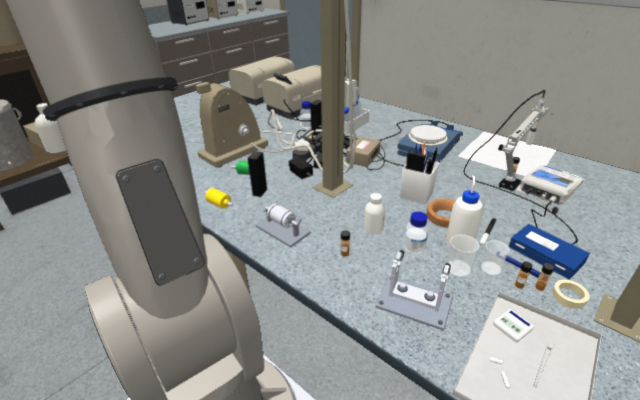

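```bash
cat > h.py <<'E'
from station import status, imaging, ticket, r
import cv2,numpy as np
def ray(n,uv,obs=None):
    c=imaging.calibration(n);K=c['intrinsics']
    p=cv2.undistortPoints(np.array(uv,float).reshape(-1,1,2),K,np.array([c['k1'],0,0,0.])).reshape(-1,2)
    d=np.c_[p[:,0],-p[:,1],-np.ones(len(p))]
    if n=='wrist':
        R=np.array(obs['tcp_rot']);t=c['tool_from_camera']
        return R@t[:3,3]+obs['tool_pos'],d@(R@t[:3,:3]).T
    return c['eye'],d@c['attitude'].T
def plane(n,uv,z,obs=None):
    e,d=ray(n,uv,obs); return e+d*((z-e[2])/d[:,2])[:,None]
E
python3 - <<'E'
from h import *
im=cv2.imread('pics/top0.png')
a=cv2.resize(im[190:250,255:345],None,fx=8,fy=8,interpolation=cv2.INTER_CUBIC)[:,:720]
b=cv2.resize(im[180:250,405:495],None,fx=8,fy=8,interpolation=cv2.INTER_CUBIC)
v=np.vstack([a,b]); v=cv2.resize(v,None,fx=.57,fy=.57); cv2.imwrite('pics/c1.png',v); print(v.shape)
for nm,uv,z in[('drum',(298,222),.05),('stand',(450,216),.0),('vial',(369,209),.07),('botA',(366,158),.1),('botB',(414,156),.1),('beaker',(452,161),.08),('batt',(223,188),.138),('shelf edge',(300,78),.5)]:
    print(nm,plane('top',[uv],z)[0].round(3))
E
```

```text
(593, 410, 3)
drum [0.442 0.291 0.05 ]
stand [ 0.462 -0.131  0.   ]
vial [0.474 0.103 0.07 ]
botA [0.604 0.112 0.1  ]
botB [ 0.608 -0.013  0.1  ]
beaker [ 0.6   -0.118  0.08 ]
batt [0.519 0.472 0.138]
shelf edge [0.628 0.258 0.5  ]
```

View pics/c1.png

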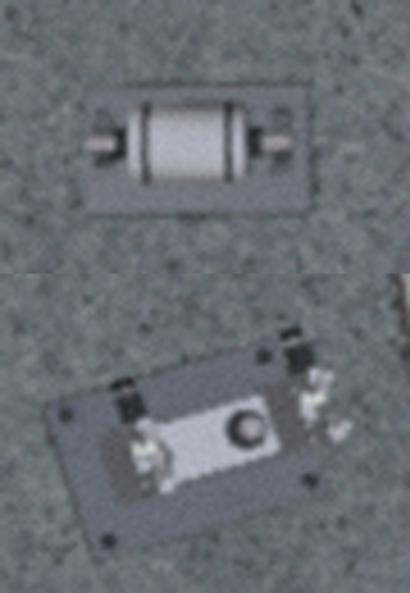

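Request:
{"name": "play_rows", "arguments": {"moves": "0.022 -0.035 0 -7.1;0.022 -0.035 0 -7.1;0.022 -0.035 0 -7.1;0.022 -0.035 0 -7.1;0.022 -0.035 0 -7.1", "jaw": 0.094}}

```text
time: 0.65
tool_pos: [0.3324, 0.4608, 0.2054]
tcp_rot: [[-0.574, 0.819, -0.0], [0.819, 0.574, -0.0], [0.0, -0.0, -1.0]]
force: [1.2, -0.1, -0.2]
width: 0.0937
```

Request:
{"name": "play_rows", "arguments": {"moves": "0.022 -0.034 0 -7.1;0.022 -0.034 0 -7.1;0.022 -0.034 0 -7.1;0.022 -0.034 0 -7.1;0.022 -0.034 0 -7"}}

```text
time: 1.15
tool_pos: [0.4423, 0.2909, 0.2055]
tcp_rot: [[0.006, 1.0, -0.0], [1.0, -0.006, 0.0], [0.0, -0.0, -1.0]]
force: [0.6, 0.4, 0.1]
width: 0.0939
```

Request:
{"name": "play_rows", "arguments": {"moves": "0 0 0 0;0 0 0 0;0 0 0 0"}}

```text
time: 1.45
tool_pos: [0.4412, 0.2933, 0.2053]
tcp_rot: [[-0.001, 1.0, -0.0], [1.0, 0.001, 0.0], [0.0, -0.0, -1.0]]
force: [0.8, -0.2, 0.0]
width: 0.0939
```

```bash
cat > snap.py <<'E'
from h import *
import pickle,sys
o=status.get_obs(); im=imaging.read_camera('wrist')[:,:,::-1]
cv2.imwrite(f'pics/{sys.argv[1]}.png',im); pickle.dump(o,open(f'pics/{sys.argv[1]}.pkl','wb'))
print(o['time'],o['tool_pos'].round(4),o['tcp_rot'].round(4).tolist(),o['force'],o['width'])
E
python3 snap.py w1
```

```text
1.45 [0.4412 0.2933 0.2053] [[-0.0006, 1.0, -0.0004], [1.0, 0.0006, 0.0], [0.0, -0.0004, -1.0]] [ 0.78273208 -0.21965172  0.00702613] 0.09392213901514783
```

View pics/w1.png

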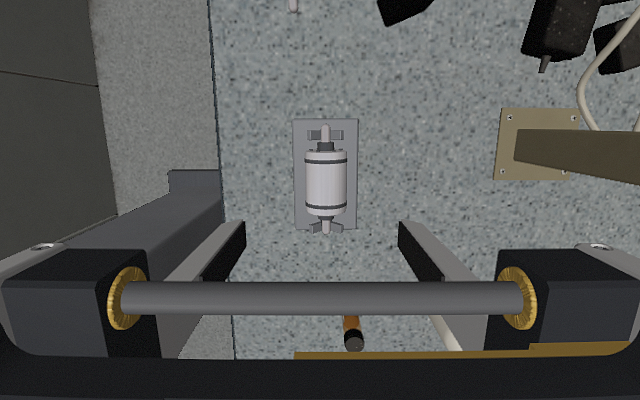

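```bash
python3 - <<'E'
from h import *
import pickle
o=pickle.load(open('pics/w1.pkl','rb'));im=cv2.imread('pics/w1.png')
g=cv2.cvtColor(im,cv2.COLOR_BGR2GRAY).astype(float)
# drum body left/right edges
for y in (170,180,190,200): 
    row=g[y-1:y+2].mean(0); d=np.abs(np.gradient(row)); print(y,296+d[296:326].argmax(),326+d[326:356].argmax())
P=plane('wrist',[(325,125),(326,234),(326,183)],.05,o); print(P.round(4)); print((P[0]+P[1])/2,np.linalg.norm(P[0]-P[1]))
# body end stripes, mid-height silhouettes
print(plane('wrist',[(306,183),(346,183)],.05,o).round(4))
c=im[110:245,285:370]; cv2.imwrite('pics/c2.png',cv2.resize(c,None,fx=4.4,fy=4.4,interpolation=cv2.INTER_CUBIC))
E
```

```text
170 306 347
180 306 347
190 306 347
200 306 347
[[0.4451 0.3574 0.05  ]
 [0.4465 0.2351 0.05  ]
 [0.4463 0.2948 0.05  ]]
[0.44578689 0.2962497  0.05      ] 0.12233536322193285
[[0.4242 0.2948 0.05  ]
 [0.4684 0.2948 0.05  ]]
```

View pics/c2.png

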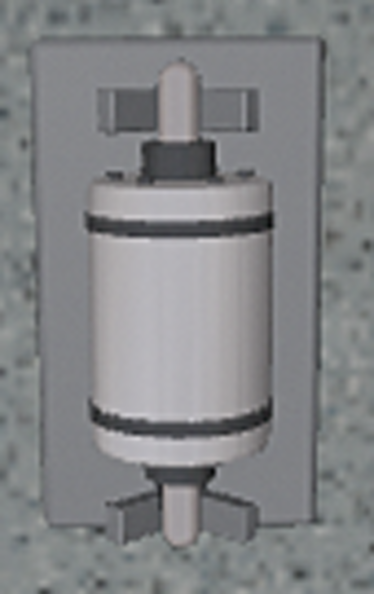

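Request:
{"name": "play_rows", "arguments": {"moves": "0.005 0.004 -0.03 0;0 0 -0.04 0;0 0 -0.04 0;0 0 -0.03 0;0 0 0 0"}}

```text
time: 2.0
tool_pos: [0.4443, 0.2959, 0.0621]
tcp_rot: [[-0.001, 1.0, -0.004], [1.0, 0.001, -0.004], [-0.004, -0.004, -1.0]]
force: [-0.3, 0.7, 0.2]
width: 0.0942
```

Request:
{"name": "play_rows", "arguments": {"moves": "0 0 0 0;0 0 0 0"}}

```text
time: 2.2
tool_pos: [0.4475, 0.2974, 0.0671]
tcp_rot: [[0.001, 1.0, 0.001], [1.0, -0.001, 0.002], [0.002, 0.001, -1.0]]
force: [0.1, -0.5, -0.7]
width: 0.0936
```

Request:
{"name": "play_rows", "arguments": {"moves": "0 0 -0.01 0;0 0 -0.01 0;0 0 -0.01 0;0 0 -0.005 0;0 0 0 0"}}

```text
time: 2.7
tool_pos: [0.4464, 0.296, 0.0295]
tcp_rot: [[0.002, 1.0, -0.001], [1.0, -0.002, -0.001], [-0.001, -0.001, -1.0]]
force: [-0.8, 0.3, -0.3]
width: 0.0939
```

Request:
{"name": "play_rows", "arguments": {"moves": "0 0 0 0;0 0 0 0;0 0 0 0"}}

```text
time: 3.0
tool_pos: [0.447, 0.2966, 0.0307]
tcp_rot: [[0.001, 1.0, 0.0], [1.0, -0.001, 0.0], [0.0, 0.0, -1.0]]
force: [0.7, 0.4, -0.0]
width: 0.0939
```

Request:
{"name": "play_rows", "arguments": {"moves": "0 0 0 0;0 0 0 0;0 0 0 0;0 0 0 0;0 0 0 0", "jaw": 0.03, "force": 55}}

```text
time: 3.5
tool_pos: [0.4468, 0.2965, 0.0305]
tcp_rot: [[0.001, 1.0, -0.0], [1.0, -0.001, 0.0], [0.0, -0.0, -1.0]]
force: [-0.2, 0.8, 0.3]
width: 0.0574
```

Request:
{"name": "play_rows", "arguments": {"moves": "0 0 0 0;0 0 0 0;0 0 0 0"}}

```text
time: 3.8
tool_pos: [0.4457, 0.2964, 0.0302]
tcp_rot: [[0.001, 1.0, -0.002], [1.0, -0.001, -0.001], [-0.001, -0.002, -1.0]]
force: [-4.9, -0.2, 1.9]
width: 0.0449
```

Request:
{"name": "play_rows", "arguments": {"moves": "0 0 0.005 0;0 0 0.01 0;0 0 0.015 0;0 0 0.02 0;0 0 0.02 0"}}

```text
time: 4.3
tool_pos: [0.447, 0.2963, 0.1019]
tcp_rot: [[0.002, 1.0, 0.0], [1.0, -0.002, 0.0], [0.0, 0.0, -1.0]]
force: [0.6, -0.0, -2.7]
width: 0.045
```

Request:
{"name": "play_rows", "arguments": {"moves": "0 0 0.02 0;0 0 0.02 0;0 0 0.02 0;0 0 0.01 0;0 0 0 0"}}

```text
time: 4.8
tool_pos: [0.4474, 0.2969, 0.1719]
tcp_rot: [[0.002, 1.0, 0.002], [1.0, -0.002, 0.002], [0.002, 0.002, -1.0]]
force: [-0.4, 0.0, -2.7]
width: 0.0449
```

```bash
python3 - <<'E'
from h import *
o=status.get_obs(); print(o['time'],o['tool_pos'],o['force'],o['width'],o['wrist_torque'])
# stand estimate from top crop: base corners (left-top, left-bottom, right-top?, right-bottom) crop px/4.56
c=np.array([(45,405),(95,550),(345,480),(295,335)],float); uv=np.c_[405+c[:,0]/4.56,180+(c[:,1]-274)/4.56]
P=plane('top',uv,.01); print(P.round(4)); print([np.linalg.norm(P[i]-P[i-1]).round(3) for i in range(4)],P.mean(0))
d=P[0]-P[3]; print('yaw',np.degrees(np.arctan2(-d[0],d[1])));d=P[0]-P[1]; print(np.degrees(np.arctan2(d[1],d[0])))
E
```

```text
4.8 [0.44742779 0.29689988 0.17194499] [-0.37082262  0.0473492  -2.67180706] 0.04494657778945017 [-0.07824413  0.04950007 -0.01760961]
[[ 0.4816 -0.0312  0.01  ]
 [ 0.3935 -0.0576  0.01  ]
 [ 0.4353 -0.2104  0.01  ]
 [ 0.5244 -0.1859  0.01  ]]
[np.float64(0.161), np.float64(0.092), np.float64(0.158), np.float64(0.092)] [ 0.45871028 -0.12126345  0.01      ]
yaw 15.449317567142042
16.685902339147464
```

Request:
{"name": "play_rows", "arguments": {"moves": "0.003 -0.02 0.012 0.5;0.004 -0.04 0.02 1;0.004 -0.045 0.015 1.5;0.004 -0.045 0.01 1.5;0.004 -0.045 0.01 1.5"}}

```text
time: 5.3
tool_pos: [0.4653, 0.0989, 0.2374]
tcp_rot: [[-0.104, 0.995, -0.001], [0.995, 0.104, -0.0], [-0.0, -0.001, -1.0]]
force: [1.0, 0.3, -1.9]
width: 0.0451
```

Request:
{"name": "play_rows", "arguments": {"moves": "0.004 -0.045 0.01 1.5;0.004 -0.045 0 1.5;0.004 -0.045 0 1.5;0.004 -0.045 0 1.5;0.004 -0.045 0 1.5"}}

```text
time: 5.8
tool_pos: [0.4849, -0.1259, 0.2471]
tcp_rot: [[-0.233, 0.972, -0.0], [0.972, 0.233, 0.0], [0.0, -0.0, -1.0]]
force: [1.0, 0.1, -2.4]
width: 0.0449
```

Request:
{"name": "play_rows", "arguments": {"moves": "0.003 -0.045 0 1.5;0.001 -0.04 0 0.5;0 -0.02 0 0;0 -0.005 0 0;0 0 0 0"}}

```text
time: 6.3
tool_pos: [0.489, -0.2342, 0.2469]
tcp_rot: [[-0.264, 0.964, -0.001], [0.964, 0.264, -0.0], [0.0, -0.001, -1.0]]
force: [0.7, -0.3, -2.6]
width: 0.0452
```

Request:
{"name": "play_rows", "arguments": {"moves": "0 0 0 0;0 0 0 0"}}

```text
time: 6.5
tool_pos: [0.4899, -0.2323, 0.2473]
tcp_rot: [[-0.267, 0.964, -0.0], [0.964, 0.267, 0.001], [0.001, -0.0, -1.0]]
force: [-0.3, 0.4, -1.3]
width: 0.0446
```

```bash
python3 snap.py w2
```

```text
6.5 [ 0.4899 -0.2323  0.2473] [[-0.2675, 0.9636, -0.0002], [0.9636, 0.2675, 0.0006], [0.0006, -0.0, -1.0]] [-0.25479726  0.38751682 -1.34445804] 0.04462170743564715
```

View pics/w2.png

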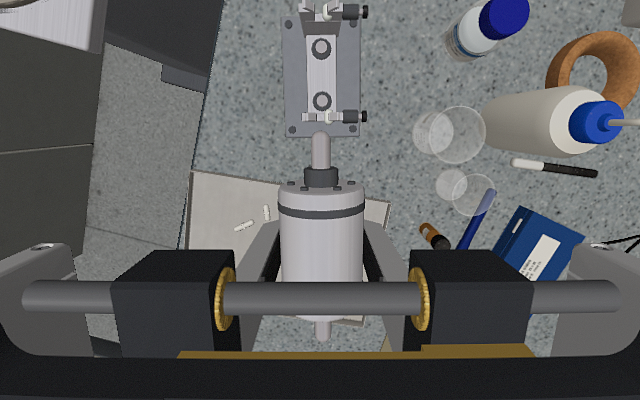

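```bash
python3 - <<'E'
from h import *
im=cv2.imread('pics/w2.png')
cv2.imwrite('pics/c3.png',cv2.resize(im[0:145,270:380],None,fx=4,fy=4,interpolation=cv2.INTER_CUBIC))
E
```

```text
(no output)
```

View pics/c3.png

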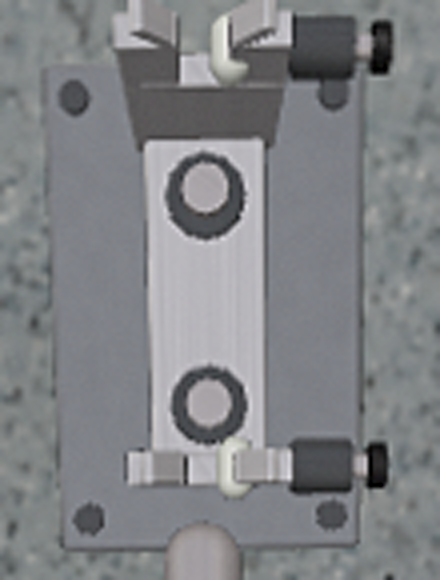

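```bash
python3 - <<'E'
from h import *
import pickle
o=pickle.load(open('pics/w2.pkl','rb'))
px=lambda c:[(270+a/4-.4,b/4-.4) for a,b in c]
R=o['tcp_rot'];t=o['tool_pos']
for s in(0,.005,.01):
    P=plane('wrist',px([(128,485),(292,485),(118,47),(293,47)]),.119+s,o)
    n=(P[0]+P[1])/2;f=(P[2]+P[3])/2;d=f-n
    u=d/np.linalg.norm(d)
    print(s,'near',n.round(4),'far',f.round(4),'dist',np.linalg.norm(d).round(4),'w',np.linalg.norm(P[0]-P[1]).round(4),np.linalg.norm(P[2]-P[3]).round(4),'yaw',np.degrees(np.arctan2(-d[0],d[1])).round(2),'mid',((n+f)/2+u*.004).round(4))
P=plane('wrist',px([(43,67),(362,67),(358,548),(62,548)]),.01,o);print('base',P.round(4).tolist(),P.mean(0).round(4),[np.linalg.norm(P[i]-P[i-1]).round(3) for i in range(4)])
d=P[0]-P[3];print('yaw',np.degrees(np.arctan2(-d[0],d[1])));d=P[1]-P[2];print('yaw',np.degrees(np.arctan2(-d[0],d[1])))
P=plane('wrist',[(321,131.5),(322,340.5)],t[2]+.0188,o);m=P.mean(0);d=P[0]-P[1]
print('drum',m.round(4),np.linalg.norm(d),'yaw',np.degrees(np.arctan2(-d[0],d[1])),'tool',(R.T@(m-t)).round(4),'toolyaw',np.degrees(np.arctan2(-R[0,0],R[1,0])))
E
```

```text
0 near [ 0.4724 -0.1663  0.119 ] far [ 0.4455 -0.0731  0.119 ] dist 0.097 w 0.0398 0.0397 yaw 16.1 mid [ 0.4578 -0.1159  0.119 ]
0.005 near [ 0.4724 -0.1663  0.124 ] far [ 0.4459 -0.0747  0.124 ] dist 0.0954 w 0.0392 0.039 yaw 16.1 mid [ 0.458  -0.1167  0.124 ]
0.01 near [ 0.4724 -0.1664  0.129 ] far [ 0.4464 -0.0762  0.129 ] dist 0.0938 w 0.0385 0.0384 yaw 16.1 mid [ 0.4583 -0.1175  0.129 ]
base [[0.3891, -0.058, 0.01], [0.4839, -0.0317, 0.01], [0.5253, -0.172, 0.01], [0.4303, -0.1983, 0.01]] [ 0.4572 -0.115   0.01  ] [np.float64(0.146), np.float64(0.098), np.float64(0.146), np.float64(0.099)]
yaw 16.35437408638747
yaw 16.45843269522669
drum [ 0.49   -0.2321  0.2661] 0.12357816886091032 yaw 15.735148551985892 tool [ 0.0002  0.0001 -0.0188] toolyaw 15.512731947652727
```

Request:
{"name": "play_rows", "arguments": {"moves": "-0.005 0.02 0 0.3;-0.012 0.04 0 0.3;-0.01 0.035 0 0;-0.0057 0.0225 -0.02 0;0 0 -0.03 0"}}

```text
time: 7.05
tool_pos: [0.4578, -0.112, 0.1981]
tcp_rot: [[-0.281, 0.96, 0.003], [0.96, 0.281, 0.003], [0.002, 0.004, -1.0]]
force: [-0.0, 0.9, -2.2]
width: 0.0449
```

Request:
{"name": "play_rows", "arguments": {"moves": "0 0 -0.03 0;0 0 -0.015 0;0 0 -0.005 0;0 0 0 0;0 0 0 0"}}

```text
time: 7.55
tool_pos: [0.4576, -0.1159, 0.1483]
tcp_rot: [[-0.276, 0.961, 0.001], [0.961, 0.276, 0.0], [-0.0, 0.001, -1.0]]
force: [-0.0, -0.5, -2.0]
width: 0.0449
```

```bash
python3 snap.py w3; python3 - <<'E'
from h import *
im=cv2.imread('pics/w3.png')
cv2.imwrite('pics/c4.png',cv2.resize(im[60:360,230:410],None,fx=2,fy=2,interpolation=cv2.INTER_CUBIC))
E
```

```text
7.55 [ 0.4576 -0.1159  0.1483] [[-0.2762, 0.9611, 0.001], [0.9611, 0.2762, 0.0002], [-0.0001, 0.001, -1.0]] [-0.04264285 -0.5295386  -2.04851043] 0.04494466017626479
```

View pics/c4.png

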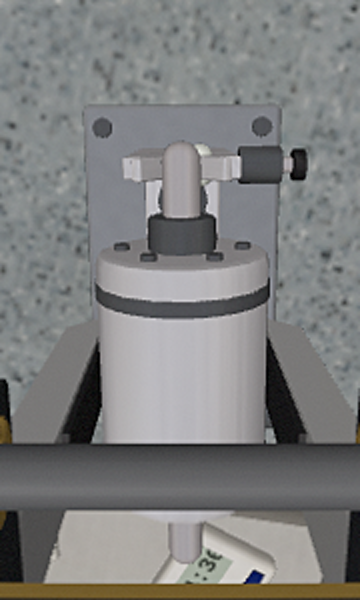

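```bash
python3 - <<'E'
from h import *
import pickle
o=pickle.load(open('pics/w3.pkl','rb'))
px=lambda c:[(230+a/2-.25,60+b/2-.25) for a,b in c]
R=o['tcp_rot'];t=o['tool_pos']
def S(n,m): print(n,m.round(4),'tool',(R.T@(m-t)).round(4))
for z in(.119,.124,.129):
    P=plane('wrist',px([(122,152),(241,152),(122,183),(241,183)]),z,o);S('cheek z%.3f w%.4f t%.4f'%(z,np.linalg.norm(P[0]-P[1]),np.linalg.norm(P[0]-P[2])),P.mean(0))
P=plane('wrist',px([(83,105),(281,106)]),.01,o);S('base far mid %.4f'%np.linalg.norm(P[0]-P[1]),P.mean(0));d=P[1]-P[0];print('yaw',np.degrees(np.arctan2(d[1],d[0])))
P=plane('wrist',px([(182,141),(185,562)]),t[2]+.0188,o);S('tip',P[0]);S('tip',P[1]);S('drum',P.mean(0));d=P[0]-P[1];print('yaw',np.degrees(np.arctan2(-d[0],d[1])))
E
```

```text
cheek z0.119 w0.0395 t0.0103 [ 0.4425 -0.0653  0.119 ] tool [ 0.0528 -0.0005  0.0293]
cheek z0.124 w0.0386 t0.0100 [ 0.4425 -0.065   0.124 ] tool [ 0.0531 -0.0005  0.0243]
cheek z0.129 w0.0376 t0.0098 [ 0.4424 -0.0647  0.129 ] tool [ 0.0534 -0.0005  0.0193]
base far mid 0.0988 [ 0.4361 -0.0426  0.01  ] tool [ 0.0764 -0.0006  0.1383]
yaw 15.719146081332916
tip [ 0.4401 -0.0558  0.1671] tool [ 0.0626 -0.0002 -0.0188]
tip [ 0.4752 -0.1752  0.1671] tool [-0.0618  0.0005 -0.0188]
drum [ 0.4576 -0.1155  0.1671] tool [ 0.0004  0.0002 -0.0188]
yaw 16.38273397669609
```

Request:
{"name": "play_rows", "arguments": {"moves": "-0.001 0.0012 -0.01 0;0 0 -0.01 0;0 0 -0.01 0;0 0 -0.008 0;0 0 0 0"}}

```text
time: 8.1
tool_pos: [0.4553, -0.1149, 0.1082]
tcp_rot: [[-0.276, 0.961, -0.002], [0.961, 0.276, -0.0], [0.0, -0.002, -1.0]]
force: [-0.4, -1.6, -2.6]
width: 0.0448
```

Request:
{"name": "play_rows", "arguments": {"moves": "0 0 -0.003 0;0 0 -0.003 0;0 0 -0.003 0;0 0 -0.001 0;0 0 0 0"}}

```text
time: 8.6
tool_pos: [0.4561, -0.1148, 0.0994]
tcp_rot: [[-0.276, 0.961, -0.0], [0.961, 0.276, -0.0], [0.0, -0.0, -1.0]]
force: [0.2, -0.1, -2.5]
width: 0.0452
```

Request:
{"name": "play_rows", "arguments": {"moves": "0 0 -0.001 0;0 0 -0.001 0;0 0 -0.001 0;0 0 -0.001 0;0 0 0 0"}}

```text
time: 9.1
tool_pos: [0.456, -0.1148, 0.0953]
tcp_rot: [[-0.276, 0.961, -0.0], [0.961, 0.276, -0.0], [0.0, -0.0, -1.0]]
force: [-0.6, -1.3, -2.1]
width: 0.0449
```

Request:
{"name": "play_rows", "arguments": {"moves": "0 0 -0.001 0;0 0 -0.001 0;0 0 -0.001 0;0 0 0 0;0 0 0 0"}}

```text
time: 9.6
tool_pos: [0.4561, -0.1148, 0.0925]
tcp_rot: [[-0.276, 0.961, -0.0], [0.961, 0.276, -0.0], [0.0, -0.0, -1.0]]
force: [-0.3, 0.6, -2.7]
width: 0.045
```

Request:
{"name": "play_rows", "arguments": {"moves": "0 0 -0.001 0;0 0 -0.001 0;0 0 -0.001 0;0 0 0 0"}}

```text
time: 10.0
tool_pos: [0.4561, -0.1148, 0.0894]
tcp_rot: [[-0.276, 0.961, -0.0], [0.961, 0.276, -0.0], [-0.0, -0.0, -1.0]]
force: [0.8, 0.4, -1.2]
width: 0.0451
```

Request:
{"name": "play_rows", "arguments": {"moves": "0 0 -0.001 0;0 0 -0.001 0;0 0 -0.001 0;0 0 0 0"}}

```text
time: 10.4
tool_pos: [0.4561, -0.1148, 0.0864]
tcp_rot: [[-0.276, 0.961, -0.0], [0.961, 0.276, -0.0], [-0.0, -0.0, -1.0]]
force: [0.9, -0.2, -1.1]
width: 0.0452
```

Request:
{"name": "play_rows", "arguments": {"moves": "0 0 -0.001 0;0 0 -0.001 0;0 0 0 0"}}

```text
time: 10.7
tool_pos: [0.4561, -0.1148, 0.0844]
tcp_rot: [[-0.276, 0.961, -0.0], [0.961, 0.276, -0.0], [-0.0, -0.0, -1.0]]
force: [1.6, 0.8, -2.7]
width: 0.0454
```

Request:
{"name": "play_rows", "arguments": {"moves": "0 0 -0.001 0;0 0 -0.001 0;0 0 0 0"}}

```text
time: 11.0
tool_pos: [0.4561, -0.1149, 0.0824]
tcp_rot: [[-0.276, 0.961, -0.0], [0.961, 0.276, -0.0], [-0.0, -0.0, -1.0]]
force: [1.3, 1.0, -1.6]
width: 0.045
```

Request:
{"name": "play_rows", "arguments": {"moves": "0 0 -0.001 0;0 0 -0.001 0;0 0 0 0"}}

```text
time: 11.3
tool_pos: [0.456, -0.115, 0.0804]
tcp_rot: [[-0.276, 0.961, -0.0], [0.961, 0.276, -0.0], [-0.0, -0.0, -1.0]]
force: [-0.5, -0.7, 1.3]
width: 0.0453
```

Request:
{"name": "play_rows", "arguments": {"moves": "0 0 -0.001 0;0 0 -0.001 0;0 0 0 0"}}

```text
time: 11.6
tool_pos: [0.456, -0.115, 0.0785]
tcp_rot: [[-0.276, 0.961, -0.0], [0.961, 0.276, -0.0], [-0.0, -0.0, -1.0]]
force: [0.1, -1.8, 2.4]
width: 0.045
```

Request:
{"name": "play_rows", "arguments": {"moves": "0 0 -0.001 0;0 0 -0.001 0;0 0 0 0"}}

```text
time: 11.9
tool_pos: [0.456, -0.115, 0.0764]
tcp_rot: [[-0.276, 0.961, -0.0], [0.961, 0.276, -0.0], [-0.0, -0.0, -1.0]]
force: [-0.6, -1.9, 0.9]
width: 0.0446
```

Request:
{"name": "play_rows", "arguments": {"moves": "0 0 -0.001 0;0 0 -0.001 0;0 0 0 0"}}

```text
time: 12.2
tool_pos: [0.456, -0.1149, 0.0743]
tcp_rot: [[-0.276, 0.961, -0.0], [0.961, 0.276, -0.0], [-0.0, -0.0, -1.0]]
force: [-0.4, -1.4, -1.6]
width: 0.0447
```

Request:
{"name": "play_rows", "arguments": {"moves": "0 0 -0.001 0;0 0 -0.001 0;0 0 0 0"}}

```text
time: 12.5
tool_pos: [0.456, -0.1149, 0.0722]
tcp_rot: [[-0.276, 0.961, -0.0], [0.961, 0.276, -0.0], [-0.0, -0.0, -1.0]]
force: [-1.0, -2.5, -3.2]
width: 0.0456
```

Request:
{"name": "play_rows", "arguments": {"moves": "0 0 -0.001 0;0 0 -0.001 0;0 0 0 0"}}

```text
time: 12.8
tool_pos: [0.456, -0.1148, 0.0702]
tcp_rot: [[-0.276, 0.961, -0.0], [0.961, 0.276, -0.0], [-0.0, -0.0, -1.0]]
force: [0.1, -1.4, -5.6]
width: 0.0451
```

Request:
{"name": "play_rows", "arguments": {"moves": "0 0 -0.0005 0;0 0 -0.0005 0;0 0 0 0"}}

```text
time: 13.1
tool_pos: [0.456, -0.1148, 0.0693]
tcp_rot: [[-0.276, 0.961, -0.0], [0.961, 0.276, -0.0], [0.0, -0.0, -1.0]]
force: [-0.0, -1.2, -4.9]
width: 0.0451
```

Request:
{"name": "play_rows", "arguments": {"moves": "0 0 -0.0005 0;0 0 -0.0005 0;0 0 0 0"}}

```text
time: 13.4
tool_pos: [0.4561, -0.1148, 0.0684]
tcp_rot: [[-0.276, 0.961, 0.0], [0.961, 0.276, -0.0], [-0.0, -0.0, -1.0]]
force: [-0.8, -3.1, -3.9]
width: 0.045
```

Request:
{"name": "play_rows", "arguments": {"moves": "0 0 -0.0005 0;0 0 0 0"}}

```text
time: 13.6
tool_pos: [0.4561, -0.1148, 0.0679]
tcp_rot: [[-0.276, 0.961, -0.0], [0.961, 0.276, -0.0], [-0.0, -0.0, -1.0]]
force: [-0.0, -2.0, -3.3]
width: 0.045
```

Request:
{"name": "play_rows", "arguments": {"moves": "0 0 -0.0004 0;0 0 0 0"}}

```text
time: 13.8
tool_pos: [0.4562, -0.1148, 0.0675]
tcp_rot: [[-0.276, 0.961, -0.0], [0.961, 0.276, 0.0], [0.0, 0.0, -1.0]]
force: [0.1, -1.4, -3.8]
width: 0.0449
```

Request:
{"name": "play_rows", "arguments": {"moves": "0 0 -0.0004 0;0 0 0 0"}}

```text
time: 14.0
tool_pos: [0.4562, -0.1148, 0.0671]
tcp_rot: [[-0.276, 0.961, 0.0], [0.961, 0.276, -0.0], [-0.0, 0.0, -1.0]]
force: [1.1, -0.6, -2.6]
width: 0.0446
```

Request:
{"name": "play_rows", "arguments": {"moves": "0 0 -0.0004 0;0 0 0 0"}}

```text
time: 14.2
tool_pos: [0.4561, -0.1148, 0.0668]
tcp_rot: [[-0.276, 0.961, 0.0], [0.961, 0.276, 0.0], [0.0, 0.0, -1.0]]
force: [0.4, -0.2, -2.7]
width: 0.0452
```

Request:
{"name": "play_rows", "arguments": {"moves": "0 0 -0.0004 0;0 0 0 0"}}

```text
time: 14.4
tool_pos: [0.4562, -0.1148, 0.0664]
tcp_rot: [[-0.276, 0.961, 0.0], [0.961, 0.276, 0.0], [0.0, 0.0, -1.0]]
force: [-0.4, 0.0, -0.9]
width: 0.0453
```

Request:
{"name": "play_rows", "arguments": {"moves": "0 0 -0.0003 0;0 0 0 0"}}

```text
time: 14.6
tool_pos: [0.4562, -0.1148, 0.0662]
tcp_rot: [[-0.276, 0.961, 0.0], [0.961, 0.276, 0.0], [0.0, 0.0, -1.0]]
force: [-1.8, 1.3, 5.1]
width: 0.0449
```

Request:
{"name": "play_rows", "arguments": {"moves": "0 0 -0.0003 0;0 0 0 0"}}

```text
time: 14.8
tool_pos: [0.4563, -0.1148, 0.0661]
tcp_rot: [[-0.276, 0.961, 0.0], [0.961, 0.276, 0.0], [0.0, 0.0, -1.0]]
force: [-3.3, 1.5, 11.5]
width: 0.0449
```

Request:
{"name": "play_rows", "arguments": {"moves": "0 0 -0.0003 0;0 0 0 0"}}

```text
time: 15.0
tool_pos: [0.4563, -0.1148, 0.066]
tcp_rot: [[-0.276, 0.961, 0.0], [0.961, 0.276, 0.001], [0.001, 0.0, -1.0]]
force: [-5.2, 1.7, 18.6]
width: 0.045
```

Request:
{"name": "play_rows", "arguments": {"moves": "0 0 -0.0002 0;0 0 0 0;0 0 0 0"}}

```text
time: 15.3
tool_pos: [0.4563, -0.1148, 0.066]
tcp_rot: [[-0.276, 0.961, 0.0], [0.961, 0.276, 0.001], [0.001, 0.001, -1.0]]
force: [-6.2, 0.9, 23.0]
width: 0.0451
```

Request:
{"name": "play_rows", "arguments": {"moves": "0 0 0 0;0 0 0 0;0 0 0 0;0 0 0 0;0 0 0 0"}}

```text
time: 15.8
tool_pos: [0.4563, -0.1148, 0.066]
tcp_rot: [[-0.276, 0.961, 0.0], [0.961, 0.276, 0.001], [0.001, 0.001, -1.0]]
force: [-6.6, 1.9, 22.6]
width: 0.0449
```

```bash
python3 snap.py w4; python3 - <<'E'
from h import *
a=cv2.imread('pics/w4.png')[60:180,250:400]; b=imaging.read_camera('scene')[:,:,::-1]; cv2.imwrite('pics/s4.png',b)
a=cv2.resize(a,(600,480),interpolation=cv2.INTER_CUBIC)
cv2.imwrite('pics/c5.png',a)
E
```

```text
15.8 [ 0.4563 -0.1148  0.066 ] [[-0.2757, 0.9613, 0.0004], [0.9613, 0.2757, 0.0009], [0.0007, 0.0006, -1.0]] [-6.6413848   1.94503459 22.58894925] 0.04489109823461757
```

View pics/c5.png

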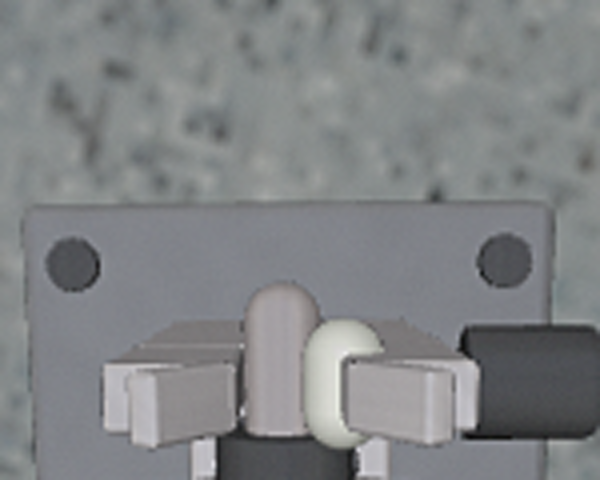

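Request:
{"name": "play_rows", "arguments": {"moves": "0 0 0.0004 0;0 0 0.0004 0;0 0 0 0"}}

```text
time: 16.2
tool_pos: [0.4562, -0.1148, 0.0662]
tcp_rot: [[-0.276, 0.961, 0.0], [0.961, 0.276, 0.0], [0.0, 0.0, -1.0]]
force: [-1.8, -0.1, 5.4]
width: 0.0448
```

Request:
{"name": "play_rows", "arguments": {"moves": "0 0 0 0;0 0 0 0;0 0 0 0;0 0 0 0;0 0 0 0", "jaw": 0.075}}

```text
time: 16.7
tool_pos: [0.4561, -0.1148, 0.066]
tcp_rot: [[-0.276, 0.961, -0.0], [0.961, 0.276, -0.0], [-0.0, -0.0, -1.0]]
force: [0.3, -0.4, -0.8]
width: 0.0744
```

Request:
{"name": "play_rows", "arguments": {"moves": "0 0 0 0;0 0 0.005 0;0 0 0.01 0;0 0 0.01 0;0 0 0.01 0"}}

```text
time: 17.2
tool_pos: [0.4563, -0.1149, 0.1022]
tcp_rot: [[-0.276, 0.961, 0.001], [0.961, 0.276, 0.0], [-0.0, 0.001, -1.0]]
force: [-0.2, -0.0, -0.4]
width: 0.0749
```

Request:
{"name": "play_rows", "arguments": {"moves": "0 0 0.03 0;0 0 0.04 0;0 0 0.04 0;0.009 -0.03 0.01 0;0.009 -0.03 0 0"}}

```text
time: 17.7
tool_pos: [0.4757, -0.1748, 0.2242]
tcp_rot: [[-0.279, 0.96, 0.005], [0.96, 0.279, 0.002], [0.0, 0.006, -1.0]]
force: [-0.4, 0.1, -0.3]
width: 0.0752
```

Request:
{"name": "play_rows", "arguments": {"moves": "0 0 0 0;0 0 0 0;0 0 0 0"}}

```text
time: 18.0
tool_pos: [0.4738, -0.1742, 0.2212]
tcp_rot: [[-0.276, 0.961, -0.0], [0.961, 0.276, 0.0], [0.001, -0.0, -1.0]]
force: [0.4, 0.6, 0.8]
width: 0.075
```

```bash
python3 snap.py w5; python3 - <<'E'
from h import *
a=cv2.imread('pics/w5.png')[20:220,230:410]; cv2.imwrite('pics/c6.png',cv2.resize(a,(540,600),interpolation=cv2.INTER_CUBIC))
E
```

```text
18.0 [ 0.4738 -0.1742  0.2212] [[-0.2762, 0.9611, -0.0004], [0.9611, 0.2762, 0.0004], [0.0005, -0.0002, -1.0]] [0.43470228 0.59408166 0.84744389] 0.07499550782855599
```

View pics/c6.png

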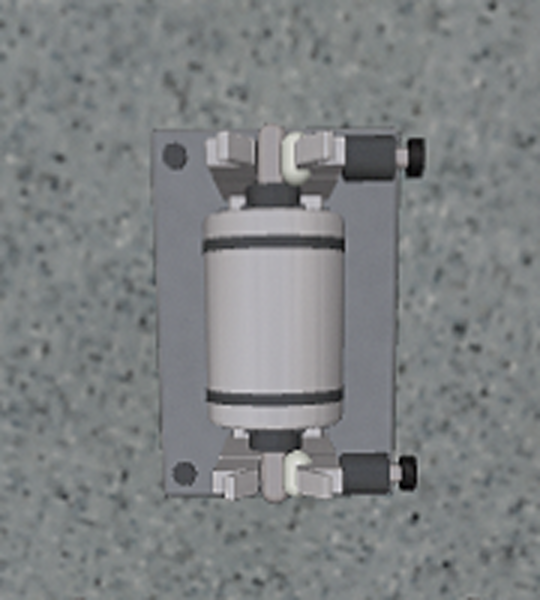

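The crop shows the drum released in both slots. The white noses at (296,157) and (296,472) overlap the pins alike at both ends, so both catches look shut. The drum is centred between the cheeks.

```bash
python3 -c "
from h import *
print(ticket.sign_off())"
```

```text
the job is handed in; nothing more can be done
None
```

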